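Pack the tested beacon and close its carton

TASK

Stand the squat round-footed amber beacon upright in the open carton without dropping it. Then close the carton: fold the two end flaps down first, then the narrower long flap, and the wide long flap last so that it overlaps the narrow one, all four flat. Do not crush the carton, and leave the other things on the bench where they are.

Things in the scene. Friction and masses are not known exactly. Their poses are not given: they have to be found in the camera images.
- carton: Open brown cardboard carton, fixed to the bench, 190 (its x) x 125 (its y) x 100 mm high, wall and floor 4 mm. Origin: centre of its underside, z up. Four hinged flaps 3 mm thick on its rim: end flaps at +x and -x, narrow long flap at -y, wide long flap at +y. It may stand at any yaw.
- end_flap_a (a joint): End flap at the carton's +x end: 55 mm from hinge to free edge, 118 mm wide; hinge line along carton y at carton x = +95, z = 101.5 mm. Joint value in rad: 0 = folded flat and level over the opening, 1.57 = standing upright, larger = leaning outwards (stop at 2.5). Stiff crease: stays where it is left; about 1 N at its free edge moves it.
- end_flap_b (a joint): End flap at the carton's -x end: 55 mm from hinge to free edge, 118 mm wide; hinge line along carton y at carton x = -95, z = 101.5 mm. Joint value in rad: 0 = folded flat and level over the opening, 1.57 = standing upright, larger = leaning outwards (stop at 2.5). Stiff crease: stays where it is left; about 1 N at its free edge moves it.
- narrow_flap (a joint): Narrower long flap at the carton's -y side: 55 mm from hinge to free edge, 186 mm wide; hinge line along carton x at carton y = -62.5, z = 106.5 mm. Joint value in rad: 0 = folded flat and level over the opening, 1.57 = standing upright, larger = leaning outwards (stop at 2.5). Stiff crease: stays where it is left; about 1 N at its free edge moves it.
- wide_flap (a joint): Wide long flap at the carton's +y side: 90 mm from hinge to free edge, 188 mm wide; hinge line along carton x at carton y = +62.5, z = 111.5 mm. Joint value in rad: 0 = folded flat and level over the opening, 1.57 = standing upright, larger = leaning outwards (stop at 2.5). Stiff crease: stays where it is left; about 1 N at its free edge moves it.
- end_flap_a_edge (a point): Middle of the free edge of end flap a.
- end_flap_b_edge (a point): Middle of the free edge of end flap b.
- narrow_flap_edge (a point): Middle of the free edge of the narrow long flap.
- wide_flap_edge (a point): Middle of the free edge of the wide long flap.
- beacon: The beacon to pack: squat warning light, black round foot 80 mm across and 20 mm high, amber cylindrical dome 56 mm across from 20 to 83 mm, bevelled to its top at 92 mm; 0.25 to 0.5 kg. Origin: centre of its underside, z up. To be gripped by the dome.
- strobe: Bystander: slim amber strobe on a 24 mm steel stem and a black square foot 66 x 66 x 24 mm, 145 mm high, lamp 46 mm across. Not to be packed. Origin: centre of its underside.
- multimeter: Bystander: orange and black multimeter lying face up, 85 (x) x 180 (y) x 43 mm. Origin: centre of its underside.
- spray_can: Bystander: upright metal spray can, 60 mm across, 150 mm high. Origin: centre of its underside.
- jar: Bystander: upright jar with white cap, 64 mm across, 85 mm high. Origin: centre of its underside.
- tape: Bystander: roll of white tape lying flat, 90 mm across, 48 mm high. Origin: centre of its underside.
- screwdriver: Bystander: screwdriver 180 mm long lying along its x, about 30 mm high. Origin: under its middle.
- lens_cap: Bystander: small amber lens block, 70 x 50 x 18 mm. Origin: centre of its underside.
Not all that is in view belongs to the job. Of the things shaped like the carton, the brown one is meant.

How it is judged:
By the outcome, as a careful person would: the job done as asked, in the order asked, and still so for the second after the job is handed in, with the robot touching nothing.
It also fails if it takes over 67 s, if anything falls off the work surface, if the arm or the gripper's body presses on something with over 40 N, if the wrist force passes 120 N, or if a joint passes its speed limit or range.

ROBOT

A 6-joint arm with a two-finger parallel gripper is mounted at the origin on the work surface. World frame = base frame: x ahead of the robot, y to its left, z up, the work surface at z = 0. Lengths are in mm, angles in rad, forces in N, time in s.
With the tool pointing down it reaches from about 150 to 775 mm from the base axis. Payload 6.1 kg.
Tool frame: the origin (TCP) lies midway between the tips of the shut fingers; the grasp point (between the pads) lies 19 mm behind it (env.grip_point_offset is the distance from the TCP to the grasp point, in mm); z points along the fingers, y is the line along which they close (so a half turn about z gives the same grasp; the last joint's range is limited). The gripper opens to 85 mm and grips with 20 to 120 N. Pads are 22 mm wide; open, the fingers measure 114 mm over their backs; the gripper's body (76 mm by 85 mm) begins 54 mm behind the grasp point. The pads swing forward as they close: fully open they stand 13 mm farther back than shut.
Start: joints at [-1.108, 0.126, -0.04, 1.405, 0, 1.571], TCP at [234.38, -469.76, 231.295] pointing down, gripper open.
Joint ranges: [-2.72, 2.72], [-0.95, 1.95], [-1.27, 1.35], [-1.78, 2.02], [-1.46, 1.47], [-3.14, 3.14]. Speed limits (rad/s): [2.39, 2.39, 3.01, 3.14, 3.14, 3.14].

INTERFACE

Orientations are given as a rotation vector (axis times angle).
In Python, from station import monitor, cams, order, env gives the robot as it stands.
- The arm moves only by the tool move_arm, never from a script. Its argument "commands" is a list of rows, each an object of numbers: "x", "y", "z": the shift along the tool's x, y, z normalised to -1 to 1, where 1 is 25 mm; "twist": the turn about the tool's z normalised to -1 to 1, where 1 is 0.12 rad. In form: [{"x": .., "y": .., "z": .., "twist": ..}, ...]. A call has 1 to 12 rows; each row shifts and turns the commanded pose from where the row before left it, along the tool's axes as they then stand; what a row does not reach is not made up. A row lasts 1/10 s, in which the tool goes at most 50 mm and 8.59 degrees, less where a joint would pass 70% of its speed; a pose out of reach is approached as far as the arm can. A call with a number of a shift or a turn outside -1 to 1 is refused whole. A call with a gripper value outside its range is refused whole. "hand" is the opening, from -1 (shut) to 1 (fully open), set as the call begins (left out, the last holds). The fingers move at their own pace and stop on an object; "squeeze" is the grip in N (left out, the last holds). Time passes only in rows, so rows that do not move let the fingers close. It gives the time, the measured TCP pose, the force, the opening and the grip force at its end, in the units of the state.
- monitor.get_state(): the state, without advancing time (a new reading comes with each control period).
- cams.read_camera(name): name is "scene" or "side" or "wrist"; returns the picture (420x560x3 uint8, blue, green, red); there is no depth.
- cams.get_calibration(name): a dict with "intrinsics" (3x3 intrinsics, pixels), "dist" ([k1, k2, p1, p2, k3] as OpenCV has them; the pictures are not rectified), "eye" and "attitude" of the camera in the world; the wrist camera has in their place "hand_eye" (4x4, takes a point from camera to tool coordinates, whose origin is the TCP and whose axes are the flange's). Camera axes: x right, y down, z forward; pixel columns grow to the right and rows downward; lengths in mm; the calibration is good to about 2 mm. A picture is of the moment at which its call begins: read the wrist's pose just before it. get_calibration takes no time and is no camera call.
- order.sign_off(): hands the job in; it is judged then, once.
The state is a dict: "clock": time; "qpos": joint angles; "qvel": joint speeds; "joint_efforts": joint torques, N m; "ee_pos": TCP position; "orientation": TCP orientation; "contact_force": force on the tool from outside, world axes, zero at the start; "moment": the same for the moment, N m; "grip_width": finger opening in mm; "grip_force": force on a finger pad.
Only numpy, scipy, OpenCV 4.12 (cv2) and the standard library are available. Lean on these libraries where they do the work, as an engineer would, in place of code of your own. Each camera call takes 0.05 s, during which the arm holds its last target. There are 200 camera calls.

## Working session

There is one attempt and no reset: what is moved stays moved. The work goes in short steps, Python scripts to look and compute and a tool call to move; the robot and the scene stay as the last step left them, time stands still between calls to the robot, and variables do not carry over. Pictures are saved under pics/ and viewed, at most 13 in all, crops included, and the job is handed in when it is done.

Besides the shell and the picture viewer there is one more tool, called after "Emit:" by a JSON object that holds its "api" and its "payload", one argument or row to a line. move_arm: Moves the arm, as the interface text tells. Scaled input: -1 to 1 covers 25 mm each way for a shift and 0.12 rad each way for a turn. Its arguments: {"type":"object","properties":{"commands":{"type":"array"},"hand":{"type":"number"},"squeeze":{"type":"number"}},"required":["commands"]}

```bash
ls; mkdir -p pics
python3 - <<'E'
from station import monitor, cams, order, env
import cv2
s=monitor.get_state(); print({k:s[k] for k in('clock','ee_pos','orientation','grip_width','qpos')})
for n in('scene','side','wrist'):
    cv2.imwrite(f'pics/{n}0.png',cams.read_camera(n)); print(n,cams.get_calibration(n))
a=cv2.imread('pics/scene0.png')
cv2.imwrite('pics/scene0b.png',cv2.resize(a,(800,600),interpolation=cv2.INTER_CUBIC))
a=cv2.imread('pics/side0.png')
cv2.imwrite('pics/side0b.png',cv2.resize(a,(800,600),interpolation=cv2.INTER_CUBIC))
E
```

```text
pics
{'clock': 0.0, 'ee_pos': array([ 234.19595685, -469.39361472,  230.51211288]), 'orientation': array([-3.05630310e+00, -7.20169745e-01,  6.33162794e-04]), 'grip_width': 85.40596095909162, 'qpos': array([-1.10798664e+00,  1.26384881e-01, -4.06381738e-02,  1.40541077e+00,
       -2.85073745e-05,  1.57078014e+00])}
scene {'intrinsics': array([[451.11529319,   0.        , 272.86354068],
       [  0.        , 451.11529319, 207.05939739],
       [  0.        ,   0.        ,   1.        ]]), 'dist': array([0.03066489, 0.        , 0.        , 0.        , 0.        ]), 'eye': array([1203.16096131,  747.08065363,  789.87069967]), 'attitude': array([-0.95221622, -2.32132571,  1.22010188])}
side {'intrinsics': array([[542.63883441,   0.        , 281.47164541],
       [  0.        , 542.63883441, 211.84134108],
       [  0.        ,   0.        ,   1.        ]]), 'dist': array([-0.12623898,  0.        ,  0.        ,  0.        ,  0.        ]), 'eye': array([-219.43819598,  737.28523567,  982.51047505]), 'attitude': array([-1.04488546,  2.40039134, -1.07299755])}
wrist {'intrinsics': array([[328.96299818,   0.        , 276.46591502],
       [  0.        , 328.96299818, 211.02918388],
       [  0.        ,   0.        ,   1.        ]]), 'dist': array([0.01860277, 0.        , 0.        , 0.        , 0.        ]), 'hand_eye': array([[ 1.31352156e-03, -9.63142953e-01, -2.68986854e-01,
         6.85798357e+01],
       [ 9.99998664e-01,  1.00327932e-03,  1.29083777e-03,
         5.21087228e-01],
       [-9.73392352e-04, -2.68988190e-01,  9.63142983e-01,
        -1.43958014e+02],
       [ 0.00000000e+00,  0.00000000e+00,  0.00000000e+00,
         1.00000000e+00]])}
```

View pics/scene0b.png

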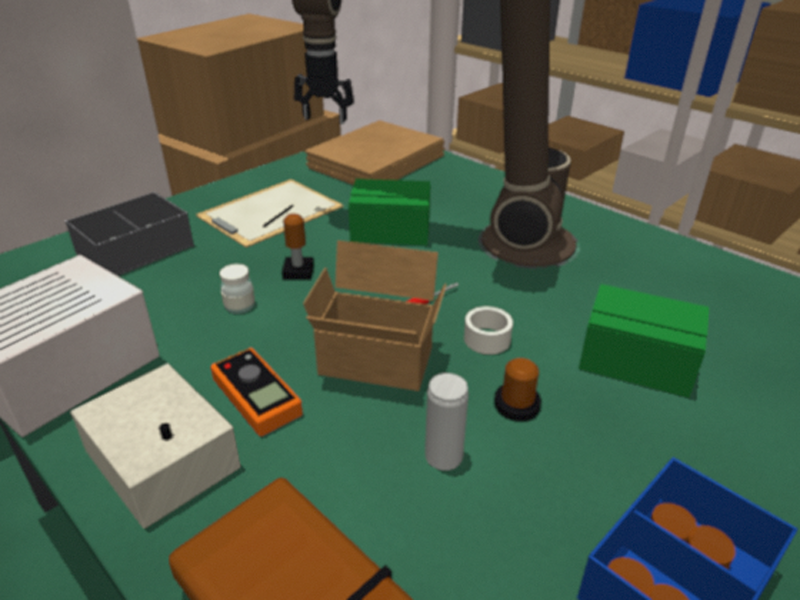

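View pics/side0b.png

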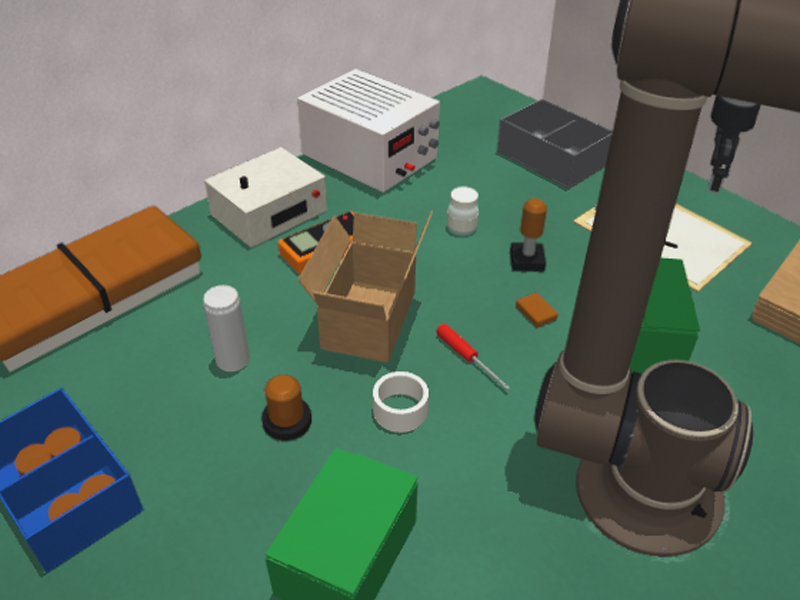

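Amber candidates (scene 800x600 pixels): squat round-footed one at (520,390), slim strobe on a square foot at (297,250), and the flat lens block (side, (536,310)). The first fits: black round foot and squat dome. The orange discs in the blue bin aren't lights. The brown open carton is at (375,320); the green ones are not meant. I'll confirm both in enlarged crops.

Run:
```python
import cv2,numpy as np
def crop(n,x0,y0,w,h,k):
    a=cv2.imread(f'pics/{n}0.png')[y0:y0+h,x0:x0+w]
    a=cv2.resize(a,None,fx=k,fy=k,interpolation=cv2.INTER_CUBIC)
    for i in range(0,w,10):
        cv2.line(a,(i*k,0),(i*k,6 if i%20 else 12),(255,255,255),1)
        if i%20==0: cv2.putText(a,str(x0+i),(i*k,24),0,.4,(255,255,255),1)
    for i in range(0,h,10):
        cv2.line(a,(0,i*k),(6 if i%20 else 12,i*k),(255,255,255),1)
        if i%20==0: cv2.putText(a,str(y0+i),(14,i*k+4),0,.4,(255,255,255),1)
    return a
cv2.imwrite('pics/c1.png',crop('scene',205,160,110,112,5))
cv2.imwrite('pics/c2.png',crop('side',205,142,105,115,5))
a=crop('scene',335,240,60,65,6);b=crop('side',170,250,60,65,6)
cv2.imwrite('pics/c3.png',np.hstack([a,b]))
```

```text
(no output)
```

View pics/c1.png

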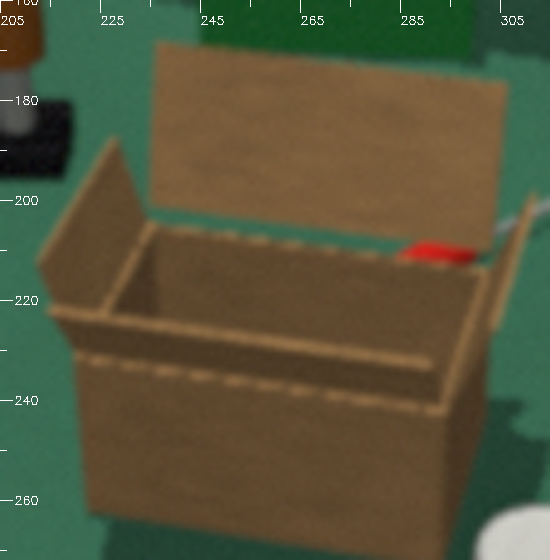

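View pics/c2.png

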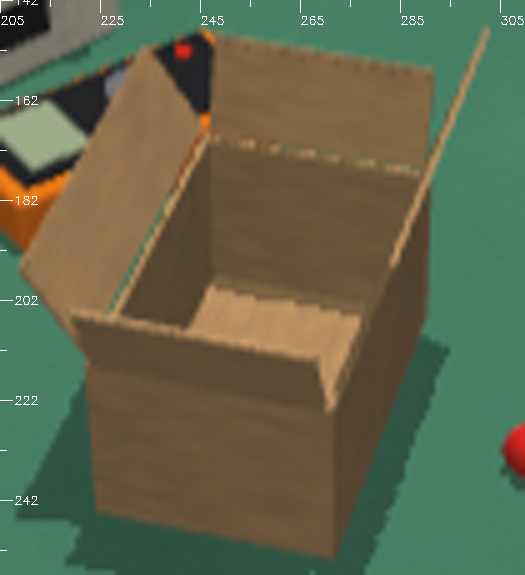

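View pics/c3.png

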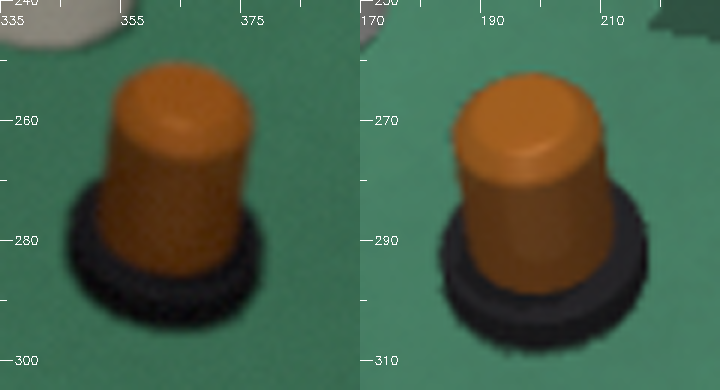

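```bash
cat > h.py <<'E'
import numpy as np,cv2
from station import monitor,cams
from scipy.spatial.transform import Rotation as R
C={n:cams.get_calibration(n) for n in('scene','side')}
def proj(n,P):
    c=C[n];A=R.from_rotvec(c['attitude']).as_matrix()
    q=(np.atleast_2d(P)-c['eye'])@A
    return cv2.projectPoints(q,np.zeros(3),np.zeros(3),c['intrinsics'],c['dist'])[0][:,0]
def flap(k,j,s,t,off=0.):
    # t dist from hinge, s along hinge; returns carton pts (mid-plane)
    c,sn=np.cos(j),np.sin(j)
    if k=='a':return [95-t*c,s,101.5+t*sn]
    if k=='b':return [-95+t*c,s,101.5+t*sn]
    if k=='n':return [s,-62.5+t*c,106.5+t*sn]
    return [s,62.5-t*c,111.5+t*sn]
def tow(p,pose):
    x,y,a=pose;c,s=np.cos(a),np.sin(a);p=np.asarray(p,float)
    return np.stack([x+c*p[...,0]-s*p[...,1],y+s*p[...,0]+c*p[...,1],p[...,2]],-1)
E
python3 - <<'E'
from h import *
from scipy.optimize import least_squares
obs=[('scene',k,*p) for k,*p in [
 (('w',-94,90),236.4,168.4),(('w',94,90),306.6,176.4),(('w',-94,0),234.8,201.4),(('w',94,0),303,210),
 ((-95,-62.5,100),220.2,231.4),((95,-62.5,100),294,242.4),((-95,-62.5,0),223.4,262.6),
 ((-95,62.5,100),235,204.4),((95,62.5,100),303,213.6),
 (('b',59,55),228,187.4),(('b',-59,55),213,212.8),(('n',-93,55),215,222.4),(('n',93,55),291.4,233),(('a',59,55),312,199)]]
obs+=[('side',k,*p) for k,*p in [
 (('a',-59,55),219.4,204.4),(('a',59,55),270,214),(('a',59,0),271,224.4),
 (('n',-93,55),235,151.4),(('n',93,55),209.4,196),(('b',-59,55),248,149.4),(('b',59,55),291.6,156),
 ((95,-62.5,0),224.4,244.4),((95,62.5,0),271.6,253.4)]]
J='abnw'
def res(v):
    r=[]
    for n,k,u,w in obs:
        p=flap(k[0],v[3+J.index(k[0])],k[1],k[2]) if k[0] in list(J) else k
        r.append(proj(n,tow(p,v[:3]))[0]-[u,w])
    return np.concatenate(r)
best=None
for a0 in np.arange(-3,3.2,.5):
    f=least_squares(res,[450,50,a0,2,2,2,1.6],loss='soft_l1')
    if best is None or f.cost<best.cost: best=f
v=best.x;print(np.round(v,3),best.cost);print(np.c_[np.arange(len(obs)),res(v).reshape(-1,2)].round(1).tolist())
np.save('carton.npy',v)
t=np.linspace(0,2*np.pi,73)[:-1];cc=np.c_[np.cos(t),np.sin(t)]
def bb(v):
    r=[]
    foot=np.vstack([np.c_[cc*40+v,0*t+z] for z in(0,20)])
    for n,(l,rr,b) in {'scene':(346.2,378.7,295.3),'side':(183.3,218,308.8)}.items():
        q=proj(n,foot);r+=[q[:,0].min()-l,q[:,0].max()-rr,q[:,1].max()-b]
    return r
f=least_squares(bb,[450,300]);print('beacon',f.x,np.round(f.fun,1))
np.save('beacon.npy',f.x)
# bystanders rough ground positions
def ground(n,u,w,z):
    return least_squares(lambda p:proj(n,[*p,z])[0]-[u,w],[450,100]).x.round()
k=.7
for nm,cam,u,w,z in [('can top','scene',447,385,150),('can top','side',221,297,150),('jar','side',463,192,85),('jar','scene',235,270,85),('tape','side',401,392,48),('strobe','side',534,202,145),('greenL near','side',415,482,100),('green far','scene',355,190,100),('multim','scene',257,390,43),('psu','side',325,205,100)]:
    print(nm,ground(cam,u*k,w*k,z))
E
```

```text
[ 568.419   62.106   83.816 -123.716 -406.559 -104.656  146.369] 9.12203379308744
[[0.0, -0.5, -0.5], [1.0, -0.4, -0.4], [2.0, -0.0, -1.1], [3.0, 0.3, -0.8], [4.0, -0.4, -0.3], [5.0, 0.5, -0.5], [6.0, -0.9, -1.3], [7.0, -0.4, -0.7], [8.0, 0.5, -0.8], [9.0, -0.2, -0.6], [10.0, -0.1, -1.0], [11.0, -0.0, -1.0], [12.0, 0.3, -0.8], [13.0, -0.2, -1.2], [14.0, -0.6, 0.3], [15.0, -2.0, -0.2], [16.0, -0.6, -0.2], [17.0, -1.9, 0.1], [18.0, -1.1, 0.3], [19.0, -0.5, -0.2], [20.0, -0.2, 0.3], [21.0, -0.3, 0.3], [22.0, 0.2, 0.7]]
beacon [478.0912213  319.19299574] [-1.1  0.4 -0.6 -0.7  0.2  0.7]
can top [655. 306.]
can top [651. 306.]
jar [ 657. -276.]
jar [ 648. -271.]
tape [371. 168.]
strobe [ 485. -285.]
greenL near [207. 297.]
green far [ 242. -356.]
multim [800.  16.]
psu [795. -24.]
```

The crops confirm it: the squat beacon with the round black foot (scene (362,275), side (199,285)) is at about (478,319). The carton is at (568,62), yaw 122.3°, with its wide flap towards the robot, and the flaps stand at a 1.95, b 1.85, narrow 2.16 and wide 1.86 rad.

Emit:
{"api": "move_arm", "payload": {
  "commands": [
    {"twist":-0.84},
    {"x":0.96,"y":-0.82},
    {"x":0.96,"y":-0.82},
    {"x":0.96,"y":-0.82},
    {"x":0.96,"y":-0.82},
    {"x":0.96,"y":-0.82},
    {"x":0.96,"y":-0.82},
    {"x":0.96,"y":-0.82},
    {"x":0.96,"y":-0.82},
    {"x":0.96,"y":-0.82},
    {"x":0.96,"y":-0.82},
    {"x":0.96,"y":-0.82}
  ],
  "hand": 1,
  "squeeze": 50
}}

```text
invalid input
```

```bash
cat >> h.py <<'E'
POSE=np.array([568.42,62.11,83.816-26*np.pi])
def st(target=None,carton=False):
    s=monitor.get_state();M=R.from_rotvec(s['orientation']).as_matrix();p=s['ee_pos']
    cp=(p-[*POSE[:2],0]);c,n=np.cos(POSE[2]),np.sin(POSE[2])
    print('t',round(s['clock'],2),'p',p.round(1),'carton',np.round([c*cp[0]+n*cp[1],-n*cp[0]+c*cp[1],cp[2]],1),'tooly',round(float(np.arctan2(M[1,1],M[0,1])),3),'F',s['contact_force'].round(1),'w',round(float(s['grip_width']),1),'g',round(float(s['grip_force']),1))
    if target is not None:
        t=np.array(target,float)
        if carton:t=tow(t,POSE)
        print('delta tool mm',(M.T@(t-p)).round(1),'units',(M.T@(t-p)/25).round(2))
E
python3 -c "
from h import *
st([478,319,231])"
```

```text
t 0.15 p [ 234.2 -469.5  230.7] carton [-270.7  566.5  230.7] tooly -1.108 F [ 0.6  0.1 -1.1] w 85.4 g 0.0
delta tool mm [ 5.701e+02 -5.967e+02  4.000e-01] units [ 2.281e+01 -2.387e+01  2.000e-02]
```

Emit:
{"api": "move_arm", "payload": {
  "commands": [
    {"x":0,"y":0,"z":0,"twist":-0.84},
    {"x":0.96,"y":-0.82,"z":0,"twist":0},
    {"x":0.96,"y":-0.82,"z":0,"twist":0},
    {"x":0.96,"y":-0.82,"z":0,"twist":0},
    {"x":0.96,"y":-0.82,"z":0,"twist":0},
    {"x":0.96,"y":-0.82,"z":0,"twist":0},
    {"x":0.96,"y":-0.82,"z":0,"twist":0},
    {"x":0.96,"y":-0.82,"z":0,"twist":0},
    {"x":0.96,"y":-0.82,"z":0,"twist":0},
    {"x":0.96,"y":-0.82,"z":0,"twist":0},
    {"x":0.96,"y":-0.82,"z":0,"twist":0},
    {"x":0.96,"y":-0.82,"z":0,"twist":0}
  ],
  "hand": 1,
  "squeeze": 50
}}

```text
clock: 1.35
ee_pos: [337.1, -136.8, 231.2]
orientation: [-3.018, -0.873, -0.0]
contact_force: [0.3, -0.5, -0.1]
grip_width: 85.5
grip_force: 0.0
```

```bash
python3 -c "
from h import *
st([478,319,231])"
```

```text
t 1.35 p [ 337.1 -136.8  231.2] carton [-44.5 301.8 231.2] tooly -1.007 F [ 0.3 -0.5 -0.1] w 85.5 g 0.0
delta tool mm [ 3.626e+02 -3.101e+02  2.000e-01] units [ 1.45e+01 -1.24e+01  1.00e-02]
```

Emit:
{"api": "move_arm", "payload": {
  "commands": [
    {"x":0.96,"y":-0.82,"z":0,"twist":0},
    {"x":0.96,"y":-0.82,"z":0,"twist":0},
    {"x":0.96,"y":-0.82,"z":0,"twist":0},
    {"x":0.96,"y":-0.82,"z":0,"twist":0},
    {"x":0.96,"y":-0.82,"z":0,"twist":0},
    {"x":0.96,"y":-0.82,"z":0,"twist":0},
    {"x":0.96,"y":-0.82,"z":0,"twist":0},
    {"x":0.96,"y":-0.82,"z":0,"twist":0},
    {"x":0.96,"y":-0.82,"z":0,"twist":0},
    {"x":0.96,"y":-0.82,"z":0,"twist":0},
    {"x":0.96,"y":-0.82,"z":0,"twist":0},
    {"x":0.96,"y":-0.82,"z":0,"twist":0}
  ]
}}

```text
clock: 2.55
ee_pos: [449.2, 225.0, 231.0]
orientation: [3.017, 0.874, -0.001]
contact_force: [1.1, -0.3, 0.5]
grip_width: 85.6
grip_force: 0.0
```

Emit:
{"api": "move_arm", "payload": {
  "commands": [
    {"x":0.99,"y":-0.85,"z":0,"twist":0},
    {"x":0.99,"y":-0.85,"z":0,"twist":0},
    {"x":0.99,"y":-0.85,"z":0,"twist":0},
    {"x":0,"y":0,"z":1,"twist":0},
    {"x":0,"y":0,"z":1,"twist":0},
    {"x":0,"y":0,"z":1,"twist":0},
    {"x":0,"y":0,"z":0.6,"twist":0},
    {"x":0,"y":0,"z":0,"twist":0}
  ]
}}

```text
clock: 3.35
ee_pos: [479.5, 311.5, 138.5]
orientation: [-3.01, -0.888, 0.01]
contact_force: [-0.6, -0.3, 0.2]
grip_width: 85.5
grip_force: 0.0
```

Run:
```python
from h import *
st([478,319,40])
s=monitor.get_state();w=cams.read_camera('wrist');cv2.imwrite('pics/w1.png',w)
c=cams.get_calibration('wrist');H=c['hand_eye'];M=R.from_rotvec(s['orientation']).as_matrix()
t=np.linspace(0,2*np.pi,72);cc=np.c_[np.cos(t),np.sin(t)]
def wp(P):
    q=(np.asarray(P)-s['ee_pos'])@M; q=(q-H[:3,3])@H[:3,:3]
    return cv2.projectPoints(q,np.zeros(3),np.zeros(3),c['intrinsics'],c['dist'])[0][:,0]
for r,z in((40,20),(28,83)):
    cv2.polylines(w,[wp(np.c_[cc*r+[478.1,319.2],0*t+z]).astype(int)],True,(255,255,0),1)
cv2.imwrite('pics/w1o.png',w)
```

```text
t 3.35 p [479.5 311.5 138.5] carton [258.3 -58.1 138.5] tooly -0.997 F [-0.6 -0.3  0.2] w 85.5 g 0.0
delta tool mm [ 3.3 -6.6 98.5] units [ 0.13 -0.27  3.94]
```

View pics/w1o.png

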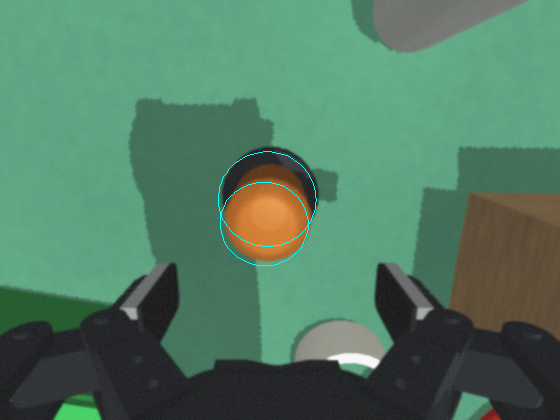

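The overlay sits on the beacon (dome centre ≈ (266,215), foot top ≈ (268,195)), within about 3 mm. Next I descend and grip.

Emit:
{"api": "move_arm", "payload": {
  "commands": [
    {"x":0.2,"y":-0.26,"z":0.5,"twist":0.08},
    {"x":0,"y":0,"z":0.8,"twist":0},
    {"x":0,"y":0,"z":0.8,"twist":0},
    {"x":0,"y":0,"z":0.8,"twist":0},
    {"x":0,"y":0,"z":0.7,"twist":0},
    {"x":0,"y":0,"z":0.34,"twist":0},
    {"x":0,"y":0,"z":0,"twist":0}
  ]
}}

```text
clock: 4.1
ee_pos: [484.1, 316.1, 42.0]
orientation: [-3.005, -0.886, 0.006]
contact_force: [-0.5, -0.5, 0.7]
grip_width: 85.6
grip_force: 0.0
```

Emit:
{"api": "move_arm", "payload": {
  "commands": [
    {"x":0,"y":0,"z":0,"twist":0},
    {"x":0,"y":0,"z":0,"twist":0},
    {"x":0,"y":0,"z":0,"twist":0},
    {"x":0,"y":0,"z":0,"twist":0},
    {"x":0,"y":0,"z":0,"twist":0},
    {"x":0,"y":0,"z":0,"twist":0},
    {"x":0,"y":0,"z":0,"twist":0}
  ],
  "hand": -1,
  "squeeze": 45
}}

```text
clock: 4.8
ee_pos: [485.1, 317.5, 44.8]
orientation: [-3.002, -0.886, -0.0]
contact_force: [-2.1, 1.6, 5.8]
grip_width: 55.0
grip_force: 48.2
```

```bash
python3 -c "
from h import *
st([0,0,240],True)"
```

```text
t 4.8 p [485.1 317.5  44.8] carton [260.4 -66.1  44.8] tooly -0.997 F [-2.1  1.6  5.8] w 55.0 g 48.2
delta tool mm [ -68.1  257.6 -198.2] units [-2.72 10.3  -7.93]
```

Emit:
{"api": "move_arm", "payload": {
  "commands": [
    {"x":0,"y":0,"z":-0.2,"twist":0},
    {"x":0,"y":0,"z":-0.5,"twist":0},
    {"x":0,"y":0,"z":-0.9,"twist":0},
    {"x":0,"y":0,"z":-0.9,"twist":0},
    {"x":0,"y":0,"z":-0.9,"twist":0},
    {"x":0,"y":0,"z":-0.9,"twist":0},
    {"x":0,"y":0,"z":-0.9,"twist":0},
    {"x":0,"y":0,"z":-0.9,"twist":0},
    {"x":0,"y":0,"z":-0.7,"twist":0},
    {"x":0,"y":0,"z":-0.3,"twist":0},
    {"x":0,"y":0,"z":0,"twist":0},
    {"x":0,"y":0,"z":0,"twist":0}
  ]
}}

```text
clock: 6.0
ee_pos: [485.0, 314.7, 219.5]
orientation: [-3.005, -0.886, 0.006]
contact_force: [0.6, 0.0, -4.9]
grip_width: 55.0
grip_force: 48.9
```

```bash
python3 -c "
from h import *
st([0,0,222],True)"
```

```text
t 6.0 p [485.  314.7 219.5] carton [258.  -64.5 219.5] tooly -0.997 F [ 0.6  0.  -4.9] w 55.0 g 48.9
delta tool mm [-67.  257.3  -4.8] units [-2.68 10.29 -0.19]
```

Emit:
{"api": "move_arm", "payload": {
  "commands": [
    {"x":0,"y":0.4,"z":0,"twist":0},
    {"x":-0.27,"y":0.9,"z":0,"twist":0},
    {"x":-0.3,"y":1,"z":0,"twist":0},
    {"x":-0.3,"y":1,"z":0,"twist":0},
    {"x":-0.3,"y":1,"z":0,"twist":0},
    {"x":-0.3,"y":1,"z":0,"twist":0},
    {"x":-0.3,"y":1,"z":0,"twist":0},
    {"x":-0.3,"y":1,"z":0,"twist":0},
    {"x":-0.3,"y":1,"z":0,"twist":0},
    {"x":-0.3,"y":1,"z":0,"twist":0},
    {"x":0,"y":0.7,"z":0,"twist":0},
    {"x":0,"y":0.3,"z":0,"twist":0}
  ]
}}

```text
clock: 7.2
ee_pos: [569.6, 60.8, 217.1]
orientation: [-3.005, -0.883, 0.006]
contact_force: [0.5, 0.4, -5.0]
grip_width: 55.3
grip_force: 49.1
```

Emit:
{"api": "move_arm", "payload": {
  "commands": [
    {"x":0,"y":0,"z":0.5,"twist":0},
    {"x":0,"y":0,"z":0.5,"twist":0},
    {"x":0,"y":0,"z":0,"twist":0},
    {"x":0,"y":0,"z":0,"twist":0}
  ]
}}

```text
clock: 7.6
ee_pos: [568.0, 63.4, 192.0]
orientation: [-3.003, -0.888, 0.007]
contact_force: [0.4, 1.2, -5.0]
grip_width: 54.7
grip_force: 49.1
```

Run:
```python
from h import *
st([0,0,60],True)
cv2.imwrite('pics/s2.png',cams.read_camera('scene'));cv2.imwrite('pics/d2.png',cams.read_camera('side'))
a=cv2.imread('pics/s2.png')[110:290,200:330];b=cv2.imread('pics/d2.png')[90:270,190:320]
cv2.imwrite('pics/m2.png',cv2.resize(np.hstack([a,b]),None,fx=3,fy=3,interpolation=cv2.INTER_CUBIC))
```

```text
t 7.6 p [568.   63.4 192. ] carton [  1.3  -0.4 192. ] tooly -0.996 F [ 0.4  1.2 -5. ] w 54.7 g 49.1
delta tool mm [ -0.2   2.7 132. ] units [-0.01  0.11  5.28]
```

View pics/m2.png

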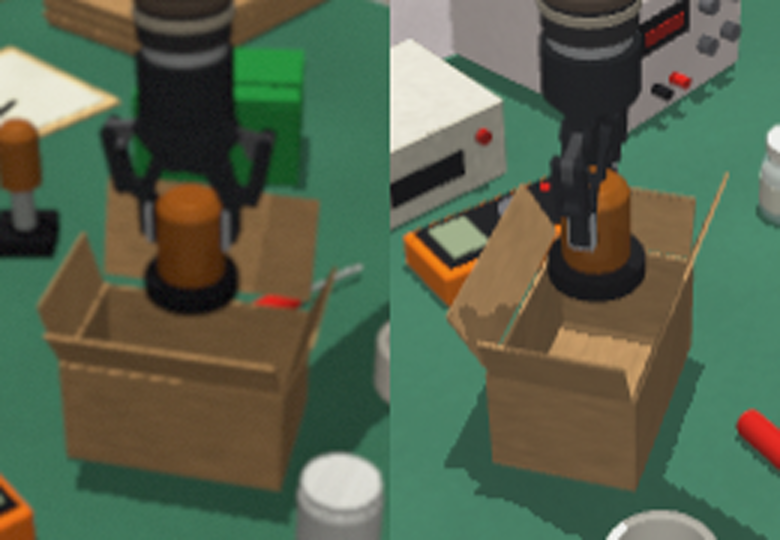

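Run:
```python
from h import *
from scipy.optimize import least_squares
t=np.linspace(0,2*np.pi,73)[:-1];cc=np.c_[np.cos(t),np.sin(t)]
def bb(v):
    r=[]
    foot=np.vstack([np.c_[cc*40+v[:2],0*t+z+v[2]] for z in(0,20)])
    for n,(l,rr,b) in {'scene':(248.7,279.3,214),'side':(242.7,275,190)}.items():
        q=proj(n,foot);r+=[q[:,0].min()-l,q[:,0].max()-rr,q[:,1].max()-b]
    return r
f=least_squares(bb,[568,62,147]);print(f.x,f.fun.round(1))
c,n=np.cos(POSE[2]),np.sin(POSE[2]);d=f.x[:2]-POSE[:2];print(c*d[0]+n*d[1],-n*d[0]+c*d[1])
```

```text
[563.2253005   61.68185593 151.53397139] [-1.   0.6 -0.5 -0.5  0.3  0.6]
2.414152413540771 4.619532266238836
```

Emit:
{"api": "move_arm", "payload": {
  "commands": [
    {"x":0.18,"y":0.08,"z":0.2,"twist":0},
    {"x":0,"y":0,"z":0.6,"twist":0},
    {"x":0,"y":0,"z":0.8,"twist":0},
    {"x":0,"y":0,"z":0.8,"twist":0},
    {"x":0,"y":0,"z":0.8,"twist":0},
    {"x":0,"y":0,"z":0.8,"twist":0},
    {"x":0,"y":0,"z":0.7,"twist":0},
    {"x":0,"y":0,"z":0.4,"twist":0},
    {"x":0,"y":0,"z":0.1,"twist":0},
    {"x":0,"y":0,"z":0,"twist":0}
  ]
}}

```text
clock: 8.7
ee_pos: [573.3, 64.5, 63.0]
orientation: [-3.005, -0.886, 0.004]
contact_force: [0.3, -0.3, -4.3]
grip_width: 54.9
grip_force: 49.2
```

```bash
python3 -c "
from h import *
st([0,-5,48.8],True)"
```

```text
t 8.7 p [573.3  64.5  63. ] carton [-0.6 -5.4 63. ] tooly -0.997 F [ 0.3 -0.3 -4.3] w 54.9 g 49.2
delta tool mm [-0.4 -0.5 14.2] units [-0.02 -0.02  0.57]
```

Emit:
{"api": "move_arm", "payload": {
  "commands": [
    {"x":0,"y":0,"z":0.2,"twist":0},
    {"x":0,"y":0,"z":0.16,"twist":0},
    {"x":0,"y":0,"z":0.08,"twist":0},
    {"x":0,"y":0,"z":0,"twist":0}
  ]
}}

```text
clock: 9.1
ee_pos: [572.8, 64.5, 51.7]
orientation: [-3.004, -0.886, 0.005]
contact_force: [-0.6, -1.1, -5.6]
grip_width: 55.3
grip_force: 49.2
```

Emit:
{"api": "move_arm", "payload": {
  "commands": [
    {"x":0,"y":0,"z":0.06,"twist":0},
    {"x":0,"y":0,"z":0.06,"twist":0},
    {"x":0,"y":0,"z":0,"twist":0}
  ]
}}

```text
clock: 9.4
ee_pos: [573.1, 64.5, 48.9]
orientation: [-3.005, -0.886, 0.004]
contact_force: [0.2, 1.1, -4.9]
grip_width: 55.2
grip_force: 49.2
```

Emit:
{"api": "move_arm", "payload": {
  "commands": [
    {"x":0,"y":0,"z":0.06,"twist":0},
    {"x":0,"y":0,"z":0,"twist":0}
  ]
}}

```text
clock: 9.6
ee_pos: [573.0, 64.5, 48.7]
orientation: [-3.005, -0.886, 0.003]
contact_force: [-3.5, -1.5, 4.8]
grip_width: 54.7
grip_force: 50.0
```

Emit:
{"api": "move_arm", "payload": {
  "commands": [
    {"x":0,"y":0,"z":0.06,"twist":0},
    {"x":0,"y":0,"z":0,"twist":0}
  ]
}}

```text
clock: 9.8
ee_pos: [573.0, 64.4, 48.7]
orientation: [-3.005, -0.886, 0.001]
contact_force: [-7.1, -1.3, 14.3]
grip_width: 54.8
grip_force: 50.8
```

Emit:
{"api": "move_arm", "payload": {
  "commands": [
    {"x":0,"y":0,"z":0,"twist":0},
    {"x":0,"y":0,"z":0,"twist":0},
    {"x":0,"y":0,"z":0,"twist":0},
    {"x":0,"y":0,"z":0,"twist":0},
    {"x":0,"y":0,"z":0,"twist":0},
    {"x":0,"y":0,"z":-0.1,"twist":0}
  ],
  "hand": 1
}}

```text
clock: 10.4
ee_pos: [572.7, 64.5, 48.0]
orientation: [-3.004, -0.886, 0.006]
contact_force: [-0.1, 0.4, -0.1]
grip_width: 85.4
grip_force: 0.0
```

Emit:
{"api": "move_arm", "payload": {
  "commands": [
    {"x":0,"y":0,"z":-0.2,"twist":0},
    {"x":0,"y":0,"z":-0.6,"twist":0},
    {"x":0,"y":0,"z":-1,"twist":0},
    {"x":0,"y":0,"z":-1,"twist":0},
    {"x":0,"y":0,"z":-1,"twist":0},
    {"x":0,"y":0,"z":-1,"twist":0},
    {"x":0,"y":0,"z":-1,"twist":0},
    {"x":0,"y":0,"z":-1,"twist":0},
    {"x":0,"y":0,"z":-0.3,"twist":0},
    {"x":0,"y":0,"z":0,"twist":0}
  ]
}}

```text
clock: 11.4
ee_pos: [574.5, 63.2, 227.1]
orientation: [-3.005, -0.886, 0.0]
contact_force: [-0.6, -0.7, 0.1]
grip_width: 85.6
grip_force: 0.0
```

Run:
```python
from h import *
st([155,0,140],True)
s=monitor.get_state();w=cams.read_camera('wrist')
cv2.imwrite('pics/w3.png',w)
c=cams.get_calibration('wrist');H=c['hand_eye'];M=R.from_rotvec(s['orientation']).as_matrix()
def wp(P):
    q=(np.asarray(P)-s['ee_pos'])@M; q=(q-H[:3,3])@H[:3,:3]
    return cv2.projectPoints(q,np.zeros(3),np.zeros(3),c['intrinsics'],c['dist'])[0][:,0]
Q=[1.948,1.848,2.158,1.856]
for k,j,wd,L in zip('abnw',Q,(59,59,93,94),(55,55,55,90)):
    P=tow([flap(k,j,sg*wd,r) for sg,r in((-1,0),(-1,L),(1,L),(1,0))],POSE)
    cv2.polylines(w,[wp(P).round().astype(int)],True,(255,255,0),1)
t=np.linspace(0,2*np.pi,60)
for r,z in((40,24),(28,87)): cv2.polylines(w,[wp(tow(np.c_[r*np.cos(t),r*np.sin(t),0*t+z],POSE)).astype(int)],True,(0,255,255),1)
cv2.imwrite('pics/w3o.png',w)
```

```text
t 11.4 p [574.5  63.2 227.1] carton [ -2.4  -5.7 227.1] tooly -0.997 F [-0.6 -0.7  0.1] w 85.6 g 0.0
delta tool mm [  -4.4 -156.7   88.4] units [-0.18 -6.27  3.54]
```

View pics/w3o.png

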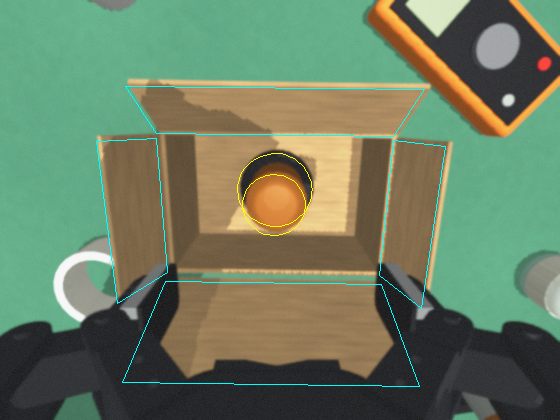

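Beacon stands upright in the carton's centre (dome ≈ (275,205)) and the model overlay matches the carton and flaps to a few mm. Next is end flap a, with the fingers shut.

Emit:
{"api": "move_arm", "payload": {
  "commands": [
    {"x":-0.18,"y":-0.77,"z":0,"twist":0.08},
    {"x":0,"y":-1,"z":0,"twist":0},
    {"x":0,"y":-1,"z":0,"twist":0},
    {"x":0,"y":-1,"z":0,"twist":0},
    {"x":0,"y":-1,"z":0,"twist":0},
    {"x":0,"y":-1,"z":0,"twist":0},
    {"x":0,"y":-0.5,"z":0.3,"twist":0},
    {"x":0,"y":0,"z":1,"twist":0},
    {"x":0,"y":0,"z":1,"twist":0},
    {"x":0,"y":0,"z":0.8,"twist":0},
    {"x":0,"y":0,"z":0.4,"twist":0},
    {"x":0,"y":0,"z":0,"twist":0}
  ],
  "hand": -1
}}

```text
clock: 12.65
ee_pos: [484.5, 193.0, 137.5]
orientation: [-3.009, -0.872, 0.011]
contact_force: [-0.2, 0.1, 0.8]
grip_width: 0.1
grip_force: 0.0
```

```bash
python3 -c "
from h import *
st([110,0,140],True)"
```

```text
t 12.65 p [484.5 193.  137.5] carton [155.4   1.  137.5] tooly -1.007 F [-0.2  0.1  0.8] w 0.1 g 0.0
delta tool mm [ 0.9 45.4 -3. ] units [ 0.04  1.82 -0.12]
```

Emit:
{"api": "move_arm", "payload": {
  "commands": [
    {"x":0,"y":0.5,"z":-0.12,"twist":0},
    {"x":0,"y":0.5,"z":0,"twist":0},
    {"x":0,"y":0.5,"z":0,"twist":0},
    {"x":0,"y":0.44,"z":0,"twist":0},
    {"x":0,"y":0.48,"z":0,"twist":0},
    {"x":0,"y":0.44,"z":0.2,"twist":0},
    {"x":0,"y":0.34,"z":0.36,"twist":0},
    {"x":0,"y":0.22,"z":0.44,"twist":0},
    {"x":0,"y":0.08,"z":0.3,"twist":0},
    {"x":0,"y":0,"z":0,"twist":0}
  ]
}}

```text
clock: 13.65
ee_pos: [531.3, 119.6, 107.5]
orientation: [-3.009, -0.871, 0.009]
contact_force: [-0.0, -0.2, -0.5]
grip_width: -0.2
grip_force: 0.0
```

```bash
python3 -c "
from h import *
st([68,0,103],True)
a=cams.read_camera('side')[90:270,190:320];b=cams.read_camera('scene')[110:290,200:330]
cv2.imwrite('pics/m4.png',cv2.resize(np.hstack([b,a]),None,fx=3,fy=3,interpolation=cv2.INTER_CUBIC))"
```

```text
t 13.65 p [531.3 119.6 107.5] carton [ 68.4   0.6 107.5] tooly -1.007 F [-0.  -0.2 -0.5] w -0.2 g 0.0
delta tool mm [0.6 0.4 4.5] units [0.03 0.02 0.18]
```

View pics/m4.png

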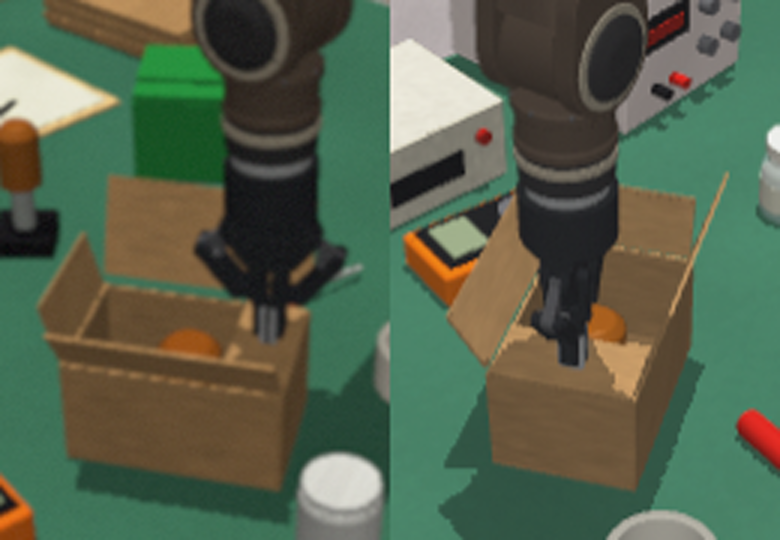

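Flap a is nearly down, at the fingertip (570,355 in the right half). I'll press lightly until there's force.

Emit:
{"api": "move_arm", "payload": {
  "commands": [
    {"x":0,"y":0.1,"z":0.08,"twist":0},
    {"x":0,"y":0,"z":0.08,"twist":0},
    {"x":0,"y":0,"z":0,"twist":0}
  ]
}}

```text
clock: 14.05
ee_pos: [533.7, 118.1, 105.5]
orientation: [-3.009, -0.872, 0.004]
contact_force: [-0.1, 0.7, -0.2]
grip_width: 0.3
grip_force: 0.0
```

Emit:
{"api": "move_arm", "payload": {
  "commands": [
    {"x":0,"y":0,"z":0.06,"twist":0},
    {"x":0,"y":0,"z":0,"twist":0}
  ]
}}

```text
clock: 14.25
ee_pos: [533.7, 118.0, 104.0]
orientation: [-3.009, -0.872, 0.004]
contact_force: [-0.0, -0.3, 0.4]
grip_width: -0.1
grip_force: 0.1
```

Emit:
{"api": "move_arm", "payload": {
  "commands": [
    {"x":0,"y":0,"z":0.06,"twist":0},
    {"x":0,"y":0,"z":0,"twist":0}
  ]
}}

```text
clock: 14.45
ee_pos: [533.8, 118.0, 103.0]
orientation: [-3.009, -0.872, 0.003]
contact_force: [-0.6, -0.3, 4.1]
grip_width: 0.3
grip_force: 2.1
```

Emit:
{"api": "move_arm", "payload": {
  "commands": [
    {"x":0,"y":0,"z":0.06,"twist":0},
    {"x":0,"y":0,"z":0,"twist":0}
  ]
}}

```text
clock: 14.65
ee_pos: [533.8, 118.0, 102.9]
orientation: [-3.009, -0.872, 0.002]
contact_force: [-3.8, -1.1, 13.2]
grip_width: 0.1
grip_force: 6.6
```

Emit:
{"api": "move_arm", "payload": {
  "commands": [
    {"x":0,"y":0,"z":-0.5,"twist":0},
    {"x":0,"y":0,"z":-1,"twist":0},
    {"x":0,"y":0,"z":-1,"twist":0},
    {"x":0,"y":0.8,"z":-0.7,"twist":0},
    {"x":0,"y":1,"z":0,"twist":0},
    {"x":0,"y":1,"z":0,"twist":0},
    {"x":0,"y":1,"z":0,"twist":0},
    {"x":0,"y":1,"z":0,"twist":0},
    {"x":0,"y":1,"z":0,"twist":0},
    {"x":0,"y":1,"z":0,"twist":0},
    {"x":0,"y":1,"z":0,"twist":0},
    {"x":0,"y":1,"z":0,"twist":0}
  ]
}}

```text
clock: 15.85
ee_pos: [652.1, -69.4, 178.9]
orientation: [-3.008, -0.872, 0.005]
contact_force: [-0.4, 0.6, -0.0]
grip_width: -0.1
grip_force: 0.0
```

Emit:
{"api": "move_arm", "payload": {
  "commands": [
    {"x":0,"y":0.1,"z":0,"twist":0},
    {"x":0,"y":0,"z":0.5,"twist":0},
    {"x":0,"y":0,"z":0.8,"twist":0},
    {"x":0,"y":0,"z":0.4,"twist":0},
    {"x":0,"y":0,"z":0,"twist":0}
  ]
}}

```text
clock: 16.35
ee_pos: [651.1, -69.3, 134.1]
orientation: [-3.007, -0.873, 0.01]
contact_force: [-0.3, 0.7, 0.0]
grip_width: 0.2
grip_force: 0.0
```

```bash
python3 -c "
from h import *
st([-110,0,140],True)"
```

```text
t 16.35 p [651.1 -69.3 134.1] carton [-155.3    0.3  134.1] tooly -1.006 F [-0.3  0.7  0. ] w 0.2 g 0.0
delta tool mm [  0.4 -45.4  -5.3] units [ 0.01 -1.81 -0.21]
```

Emit:
{"api": "move_arm", "payload": {
  "commands": [
    {"x":0,"y":-0.5,"z":-0.24,"twist":0},
    {"x":0,"y":-0.5,"z":0,"twist":0},
    {"x":0,"y":-0.5,"z":0,"twist":0},
    {"x":0,"y":-0.44,"z":0,"twist":0},
    {"x":0,"y":-0.48,"z":0,"twist":0},
    {"x":0,"y":-0.44,"z":0.2,"twist":0},
    {"x":0,"y":-0.34,"z":0.36,"twist":0},
    {"x":0,"y":-0.22,"z":0.44,"twist":0},
    {"x":0,"y":-0.1,"z":0.3,"twist":0},
    {"x":0,"y":0,"z":0.1,"twist":0},
    {"x":0,"y":0,"z":0,"twist":0}
  ]
}}

```text
clock: 17.45
ee_pos: [605.0, 4.0, 107.1]
orientation: [-3.009, -0.872, 0.008]
contact_force: [-0.2, 0.4, 0.5]
grip_width: 0.2
grip_force: 0.0
```

```bash
python3 -c "
from h import *
st([-66,0,103],True)
cv2.imwrite('pics/d5.png',cams.read_camera('side'))"
```

```text
t 17.45 p [605.    4.  107.1] carton [-6.860e+01  1.000e-01  1.071e+02] tooly -1.007 F [-0.2  0.4  0.5] w 0.2 g 0.0
delta tool mm [ 0.1 -2.6  4.1] units [ 0.   -0.1   0.16]
```

Emit:
{"api": "move_arm", "payload": {
  "commands": [
    {"x":0,"y":-0.1,"z":0.08,"twist":0},
    {"x":0,"y":0,"z":0.08,"twist":0},
    {"x":0,"y":0,"z":0,"twist":0}
  ]
}}

```text
clock: 17.8
ee_pos: [604.3, 6.3, 104.1]
orientation: [-3.009, -0.872, 0.004]
contact_force: [-0.4, -0.4, 0.4]
grip_width: -0.1
grip_force: 0.0
```

Emit:
{"api": "move_arm", "payload": {
  "commands": [
    {"x":0,"y":0,"z":0.05,"twist":0},
    {"x":0,"y":0,"z":0,"twist":0}
  ]
}}

```text
clock: 18.0
ee_pos: [604.3, 6.3, 103.1]
orientation: [-3.009, -0.872, 0.004]
contact_force: [0.2, -0.3, 0.3]
grip_width: -0.2
grip_force: 0.4
```

Emit:
{"api": "move_arm", "payload": {
  "commands": [
    {"x":0,"y":0,"z":0.06,"twist":0},
    {"x":0,"y":0,"z":0,"twist":0}
  ]
}}

```text
clock: 18.2
ee_pos: [604.4, 6.3, 102.9]
orientation: [-3.009, -0.872, 0.002]
contact_force: [-3.1, -0.1, 9.3]
grip_width: 0.2
grip_force: 4.4
```

```bash
python3 -c "
from h import *
st([0,-130,180],True)"
```

```text
t 18.2 p [604.4   6.3 102.9] carton [-66.3  -0.6 102.9] tooly -1.007 F [-3.1 -0.1  9.3] w 0.2 g 4.4
delta tool mm [129.5 -67.  -76.4] units [ 5.18 -2.68 -3.05]
```

Emit:
{"api": "move_arm", "payload": {
  "commands": [
    {"x":0,"y":0,"z":-0.5,"twist":0},
    {"x":0,"y":0,"z":-1,"twist":0},
    {"x":0,"y":0,"z":-1,"twist":0},
    {"x":0.6,"y":-0.4,"z":-0.6,"twist":0},
    {"x":1,"y":-0.6,"z":0,"twist":0},
    {"x":1,"y":-0.6,"z":0,"twist":0},
    {"x":1,"y":-0.6,"z":0,"twist":0},
    {"x":1,"y":-0.4,"z":0,"twist":0},
    {"x":0.6,"y":-0.1,"z":0,"twist":0},
    {"x":0,"y":0,"z":0,"twist":0}
  ]
}}

```text
clock: 19.2
ee_pos: [679.3, 133.9, 179.1]
orientation: [-3.008, -0.875, 0.005]
contact_force: [0.1, -0.2, 0.0]
grip_width: -0.1
grip_force: 0.0
```

Emit:
{"api": "move_arm", "payload": {
  "commands": [
    {"x":0,"y":0,"z":0.5,"twist":0},
    {"x":0,"y":0,"z":0.7,"twist":0},
    {"x":0,"y":0,"z":0.3,"twist":0},
    {"x":0,"y":0,"z":0,"twist":0}
  ]
}}

```text
clock: 19.6
ee_pos: [676.8, 131.7, 140.4]
orientation: [-3.009, -0.871, 0.009]
contact_force: [-0.3, -0.1, 0.3]
grip_width: 0.1
grip_force: 0.0
```

```bash
python3 -c "
from h import *
st([0,-74,141],True)"
```

```text
t 19.6 p [676.8 131.7 140.4] carton [   0.9 -128.8  140.4] tooly -1.008 F [-0.3 -0.1  0.3] w 0.1 g 0.0
delta tool mm [-54.8   0.9  -0.4] units [-2.19  0.04 -0.02]
```

Emit:
{"api": "move_arm", "payload": {
  "commands": [
    {"x":-0.46,"y":0,"z":0,"twist":0},
    {"x":-0.46,"y":0,"z":0,"twist":0},
    {"x":-0.46,"y":0,"z":-0.1,"twist":0},
    {"x":-0.46,"y":0,"z":-0.1,"twist":0},
    {"x":-0.44,"y":0,"z":-0.1,"twist":0},
    {"x":-0.54,"y":0,"z":0.04,"twist":0},
    {"x":-0.44,"y":0,"z":0.26,"twist":0},
    {"x":-0.34,"y":0,"z":0.36,"twist":0},
    {"x":-0.22,"y":0,"z":0.44,"twist":0},
    {"x":-0.08,"y":0,"z":0.3,"twist":0},
    {"x":0,"y":0,"z":0.05,"twist":0},
    {"x":0,"y":0,"z":0,"twist":0}
  ]
}}

```text
clock: 20.8
ee_pos: [595.4, 80.7, 113.3]
orientation: [-3.009, -0.872, 0.005]
contact_force: [-0.3, -0.3, 0.9]
grip_width: 0.0
grip_force: 0.0
```

```bash
python3 -c "
from h import *
st([0,-28,108],True)
a=cams.read_camera('side')[90:270,190:320];b=cams.read_camera('scene')[110:290,200:330]
cv2.imwrite('pics/m6.png',cv2.resize(np.hstack([b,a]),None,fx=3,fy=3,interpolation=cv2.INTER_CUBIC))"
```

```text
t 20.8 p [595.4  80.7 113.3] carton [  1.3 -32.8 113.3] tooly -1.007 F [-0.3 -0.3  0.9] w 0.0 g 0.0
delta tool mm [-4.8  1.3  5.3] units [-0.19  0.05  0.21]
```

View pics/m6.png

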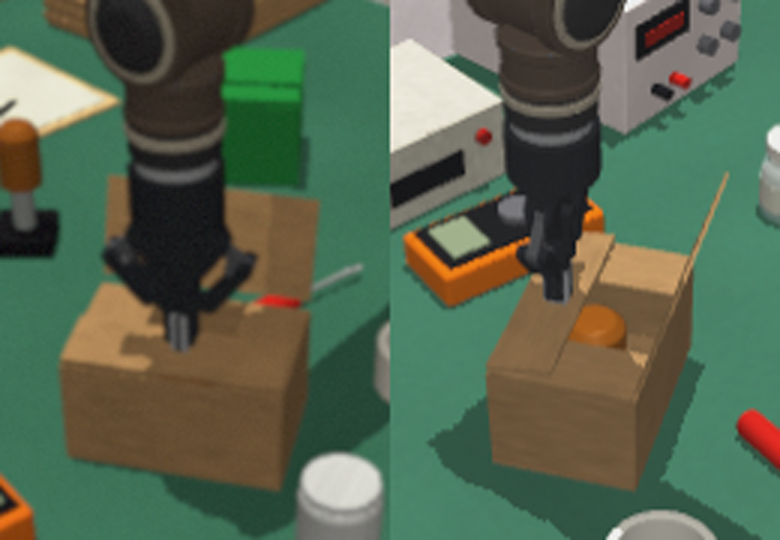

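Both end flaps lie flat and the narrow flap is nearly down, with the fingertip on it at (557,290). I'll press until contact.

Emit:
{"api": "move_arm", "payload": {
  "commands": [
    {"x":-0.1,"y":0,"z":0.1,"twist":0},
    {"x":0,"y":0,"z":0.08,"twist":0},
    {"x":0,"y":0,"z":0,"twist":0}
  ]
}}

```text
clock: 21.2
ee_pos: [593.5, 79.5, 108.7]
orientation: [-3.009, -0.872, 0.005]
contact_force: [0.3, -0.5, 0.5]
grip_width: 0.1
grip_force: 0.0
```

Emit:
{"api": "move_arm", "payload": {
  "commands": [
    {"x":0,"y":0,"z":0.06,"twist":0},
    {"x":0,"y":0,"z":0,"twist":0}
  ]
}}

```text
clock: 21.4
ee_pos: [593.5, 79.4, 108.0]
orientation: [-3.009, -0.872, 0.004]
contact_force: [-1.8, -0.2, 5.3]
grip_width: -0.1
grip_force: 2.5
```

```bash
python3 -c "
from h import *
st([0,130,230],True)"
```

```text
t 21.4 p [593.5  79.4 108. ] carton [  1.2 -30.5 108. ] tooly -1.007 F [-1.8 -0.2  5.3] w -0.1 g 2.5
delta tool mm [-160.4    0.  -122. ] units [-6.42  0.   -4.88]
```

Emit:
{"api": "move_arm", "payload": {
  "commands": [
    {"x":0,"y":0,"z":-0.5,"twist":0},
    {"x":0,"y":0,"z":-1,"twist":0},
    {"x":0,"y":0,"z":-1,"twist":0},
    {"x":0,"y":0,"z":-1,"twist":0},
    {"x":0,"y":0,"z":-1,"twist":0},
    {"x":-0.6,"y":0,"z":-0.5,"twist":0},
    {"x":-1,"y":0,"z":0,"twist":0},
    {"x":-1,"y":0,"z":0,"twist":0},
    {"x":-1,"y":0,"z":0,"twist":0},
    {"x":-1,"y":0,"z":0,"twist":0},
    {"x":-1,"y":0,"z":0,"twist":0},
    {"x":-1,"y":0,"z":0,"twist":0}
  ]
}}

```text
clock: 22.6
ee_pos: [452.7, -10.5, 232.3]
orientation: [-3.009, -0.872, 0.005]
contact_force: [0.5, 0.6, 0.3]
grip_width: 0.1
grip_force: 0.0
```

Emit:
{"api": "move_arm", "payload": {
  "commands": [
    {"x":0,"y":0,"z":0.2,"twist":0},
    {"x":0,"y":0,"z":0.7,"twist":0},
    {"x":0,"y":0,"z":0.7,"twist":0},
    {"x":0,"y":0,"z":0.2,"twist":0},
    {"x":0,"y":0,"z":0,"twist":0}
  ]
}}

```text
clock: 23.1
ee_pos: [453.8, -9.3, 186.7]
orientation: [-3.008, -0.872, 0.007]
contact_force: [0.2, 0.0, 0.2]
grip_width: 0.2
grip_force: 0.0
```

```bash
python3 -c "
from h import *
st([0,73.5,188],True)"
```

```text
t 23.1 p [453.8  -9.3 186.7] carton [  0.9 135.1 186.7] tooly -1.007 F [0.2 0.  0.2] w 0.2 g 0.0
delta tool mm [61.6  0.9 -1.5] units [ 2.46  0.04 -0.06]
```

Emit:
{"api": "move_arm", "payload": {
  "commands": [
    {"x":0.49,"y":0,"z":0,"twist":0},
    {"x":0.49,"y":0,"z":0,"twist":0},
    {"x":0.49,"y":0,"z":0,"twist":0},
    {"x":0.49,"y":0,"z":0,"twist":0},
    {"x":0.49,"y":0,"z":0,"twist":0},
    {"x":0.55,"y":0,"z":0.05,"twist":0},
    {"x":0.55,"y":0,"z":0.12,"twist":0},
    {"x":0.4,"y":0,"z":0.2,"twist":0},
    {"x":0.4,"y":0,"z":0.25,"twist":0},
    {"x":0,"y":0,"z":0,"twist":0}
  ]
}}

```text
clock: 24.1
ee_pos: [546.7, 49.5, 170.3]
orientation: [-3.008, -0.873, 0.007]
contact_force: [0.4, -0.9, -0.4]
grip_width: -0.0
grip_force: 0.0
```

```bash
python3 -c "
from h import *
st([0,-2.5,118],True)"
```

```text
t 24.1 p [546.7  49.5 170.3] carton [  0.9  25.1 170.3] tooly -1.006 F [ 0.4 -0.9 -0.4] w -0.0 g 0.0
delta tool mm [27.7  1.5 52.2] units [1.11 0.06 2.09]
```

Emit:
{"api": "move_arm", "payload": {
  "commands": [
    {"x":0.3,"y":0,"z":0.3,"twist":0},
    {"x":0.3,"y":0,"z":0.33,"twist":0},
    {"x":0.2,"y":0,"z":0.4,"twist":0},
    {"x":0.2,"y":0,"z":0.42,"twist":0},
    {"x":0.1,"y":0,"z":0.4,"twist":0},
    {"x":0,"y":0,"z":0.25,"twist":0},
    {"x":0,"y":0,"z":0,"twist":0}
  ]
}}

```text
clock: 24.8
ee_pos: [568.4, 63.9, 117.9]
orientation: [-3.008, -0.872, 0.008]
contact_force: [0.8, 0.4, -0.9]
grip_width: -0.3
grip_force: 0.0
```

Emit:
{"api": "move_arm", "payload": {
  "commands": [
    {"x":0,"y":0,"z":0.07,"twist":0},
    {"x":0,"y":0,"z":0.06,"twist":0},
    {"x":0,"y":0,"z":0,"twist":0}
  ]
}}

```text
clock: 25.1
ee_pos: [569.3, 64.0, 116.4]
orientation: [-3.009, -0.872, 0.004]
contact_force: [-0.4, -1.1, -0.4]
grip_width: -0.1
grip_force: 0.0
```

Emit:
{"api": "move_arm", "payload": {
  "commands": [
    {"x":0,"y":0,"z":0.08,"twist":0},
    {"x":0,"y":0,"z":0,"twist":0}
  ]
}}

```text
clock: 25.3
ee_pos: [569.3, 64.0, 114.2]
orientation: [-3.009, -0.872, 0.004]
contact_force: [-1.0, -0.7, -0.0]
grip_width: -0.0
grip_force: 0.1
```

Emit:
{"api": "move_arm", "payload": {
  "commands": [
    {"x":0,"y":0,"z":0.05,"twist":0},
    {"x":0,"y":0,"z":0,"twist":0}
  ]
}}

```text
clock: 25.5
ee_pos: [569.3, 64.0, 113.1]
orientation: [-3.009, -0.872, 0.004]
contact_force: [-0.5, 0.3, 1.6]
grip_width: -0.3
grip_force: 0.5
```

Emit:
{"api": "move_arm", "payload": {
  "commands": [
    {"x":0,"y":0,"z":0.06,"twist":0},
    {"x":0,"y":0,"z":0,"twist":0}
  ]
}}

```text
clock: 25.7
ee_pos: [569.4, 64.0, 112.9]
orientation: [-3.009, -0.872, 0.002]
contact_force: [-2.6, -1.0, 9.2]
grip_width: -0.4
grip_force: 4.9
```

Emit:
{"api": "move_arm", "payload": {
  "commands": [
    {"x":0,"y":0,"z":-0.3,"twist":0},
    {"x":0,"y":0,"z":-1,"twist":0},
    {"x":0,"y":0,"z":-1,"twist":0},
    {"x":0,"y":0,"z":-1,"twist":0},
    {"x":0,"y":0,"z":-1,"twist":0},
    {"x":-1,"y":0,"z":0,"twist":0},
    {"x":-1,"y":0,"z":0,"twist":0},
    {"x":-1,"y":0,"z":0,"twist":0},
    {"x":-1,"y":0,"z":0,"twist":0},
    {"x":-1,"y":0,"z":0,"twist":0},
    {"x":-1,"y":0,"z":0,"twist":0},
    {"x":0,"y":0,"z":0,"twist":0}
  ]
}}

```text
clock: 26.9
ee_pos: [441.0, -18.0, 219.5]
orientation: [-3.01, -0.869, 0.005]
contact_force: [-0.0, -0.0, 1.0]
grip_width: 0.0
grip_force: 0.0
```

```bash
python3 -c "
from h import *
st()
a=cams.read_camera('side');b=cams.read_camera('scene')
cv2.imwrite('pics/m7.png',cv2.resize(np.vstack([np.hstack([b[130:290,60:420]]),np.hstack([a[120:280,80:440]])]),None,fx=1.8,fy=1.8,interpolation=cv2.INTER_CUBIC))"
```

```text
t 26.9 p [441.  -18.  219.5] carton [  0.4 150.5 219.5] tooly -1.008 F [-0. -0.  1.] w 0.0 g 0.0
```

View pics/m7.png

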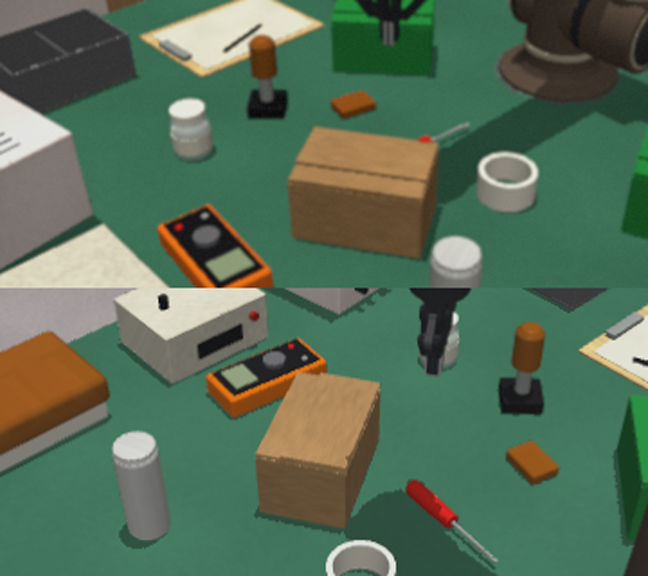

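The carton is shut flat with the wide flap over the narrow one (scene half, around (365,170)). The other things on the bench have not moved, and the arm is clear. I'll hand it in.

```bash
python3 -c "
from station import order
print(order.sign_off())"
```

```text
the job is handed in; nothing more can be done
None
```

The beacon stands upright in the brown carton and all four flaps were folded flat in the order asked, wide flap last over the narrow one; I handed the job in at about 27 s with the arm clear and the other items where they were.

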